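Slide the finished pocket diary into its board sleeve

ROBOT

A 7-joint arm with a two-finger parallel gripper is mounted at the origin on the work surface. World frame = base frame: x ahead of the robot, y to its left, z up, the work surface at z = 0. Lengths are in mm, angles in rad, forces in N, time in s.
With the tool pointing down it reaches from about 400 to 875 mm from the base axis. Payload 4.4 kg.
Tool frame: the origin (TCP) lies midway between the tips of the shut fingers; the grasp point (between the pads) lies 19 mm behind it (ctrl.pinch_z is the distance from the TCP to the grasp point, in mm); z points along the fingers, y is the line along which they close (so a half turn about z gives the same grasp; the last joint's range is limited). The gripper opens to 85 mm and grips with 20 to 120 N. Pads are 22 mm wide; open, the fingers measure 114 mm over their backs; the gripper's body (76 mm by 85 mm) begins 54 mm behind the grasp point. The pads swing forward as they close: fully open they stand 13 mm farther back than shut.
Start: joints at [-0.066, 0.628, 0.038, 1.517, -0.027, 0.996, -0.02], TCP at [650.014, 0.027, 231.313] pointing down, gripper open.
Joint ranges: [-3.06, 3.06], [-0.37, 2.12], [-1.25, 1.32], [0.18, 2.47], [-1.1, 4.24], [0.23, 1.98], [-2.94, 2.94]. Speed limits (rad/s): [2.57, 2.57, 3.14, 3.14, 3.14, 3.14, 3.14].

INTERFACE

Orientations are given as [roll, pitch, yaw] about the fixed x, y, z axes, in that order (R = Rz(yaw) Ry(pitch) Rx(roll)).
In Python, from cell import read_state, cams, order, ctrl gives the robot as it stands.
- The arm moves only by the tool move_arm, never from a script. Its argument "targets" is text: rows parted by semicolons, each of 7 numbers parted by spaces: the gripper's target within -1 to 1 (fully open at 1, half-way at 0, shut at -1), then the shift along the tool's x, y, z in cm, then the turn, a rotation vector about the tool's x, y, z in degrees. A call has 1 to 5 rows; each row shifts and turns the commanded pose from where the row before left it, along the tool's axes as they then stand; what a row does not reach is not made up. A row lasts 1/12 s, in which the tool goes at most 41.7 mm and 7.16 degrees, less where a joint would pass 70% of its speed; a pose out of reach is approached as far as the arm can. A call with a gripper value outside its range is refused whole. The fingers move at their own pace and stop on an object; the grip force is fixed at half the most. Time passes only in rows, so rows that do not move let the fingers close. It gives the time, the measured TCP pose, the force, the opening and the grip force at its end, in the units of the state.
- read_state(): the state, without advancing time (a new reading comes with each control period).
- cams.get_image(name): name is "scene" or "side" or "wrist"; returns a dict with "color" (420x560x3 uint8, red, green, blue), "fovy" (degrees; the focal length in pixels is half the picture's height over the tangent of half this angle, whatever the lens; pixels are square), "cx", "cy" (the principal point, pixels), "k1" (the pictures are not rectified: a ray, as slopes to the right and down, at radius r is drawn at 1 + k1 r^2 times it, then the intrinsics apply), "rvec" (rotation vector, rad) and "tvec" (3), from world to camera coordinates, as OpenCV has them. Camera axes: x right, y down, z forward; pixel columns grow to the right and rows downward; lengths in mm; the calibration is good to about 2 mm. A picture is of the moment at which its call begins. There is no depth.
- order.finish_job(): hands the job in; it is judged then, once.
The state is a dict: "clock": time; "qpos": joint angles; "qd": joint speeds; "tau": joint torques, N m; "eef_pos": TCP position; "tool_rot": TCP orientation; "force": force on the tool from outside, world axes, zero at the start; "torque": the same for the moment, N m; "width": finger opening in mm; "gripper_force": force on a finger pad.
Only numpy, scipy, OpenCV 4.12 (cv2) and the standard library are available. Lean on these libraries where they do the work, as an engineer would, in place of code of your own. Each camera call takes 0.05 s, during which the arm holds its last target. There are 200 camera calls.

TASK

Slide the larger of the two cloth-covered books, the pocket diary, along the white laminate loading board into the open end of the cardboard sleeve, fully home so that its tail is flush with the sleeve's mouth; push it flat along the board and never lift or tip it. The brass paperweight left on the board beside the steel fence may be in the way: stand it back upright in the middle of the round black rubber coaster. Leave the small memo book, the bottles, the tub and the bench tools where they are.

Things in the scene. Friction and masses are not known exactly. Their poses are not given: they have to be found in the camera images.
- board: Fixed white laminate loading board, 550 x 265 mm; its top (the deck) is 12 mm above the bench. Origin at bench level; it spans x -270..280, y -135..130 mm in its own frame. +x is the direction in which the diary slides into the sleeve, +y points to the steel fence, z up. Fence and sleeve are fixed on it; a wooden stop block 22 mm high stands behind the sleeve.
- fence_face (a point): Mid-length of the top edge of the steel fence's guiding face (board frame x -74.5, y 100 mm). The fence is 385 mm long along x, 26 mm wide, 10 mm high above the deck; the face looks to -y and leads straight to the sleeve: a diary sliding with its long side along it enters the sleeve with 1.5 mm of play on either side.
- sleeve_mouth (a point): Centre of the open end of the cardboard sleeve, 14 mm above the deck (board frame x 120, y 58 mm). The sleeve lies flat and opens to -x. Inside: 87 mm wide (y), 28 mm high, 130 mm deep (x), floor flush with the deck. Walls and roof 3 mm thick, top 31 mm above the deck. The roof's mouth edge has a thumb notch 47 mm wide, 16 mm deep.
- sleeve_home (a point): Where the centre of the diary lies when it is fully home in the sleeve: 65 mm inside the mouth, 12 mm above the deck. Axes as the board.
- diary_center (a point): Centre (half-way up) of the pocket diary, a loose rigid blue cloth-covered book lying flat on the deck: 130 mm along its x, 84 mm along its y, 24 mm thick (z), 0.13 to 0.28 kg. It starts clear of the fence with its x axis within 0.3 rad of the board's x axis. It slides end first into the sleeve, either end leading.
- memo_center (a point): Centre of the small memo book, a loose bystander of the same blue cloth lying on the deck: 100 mm (x) x 70 mm (y) x 14 mm thick. It and the diary start one behind the other along the board's x, in either order, on the -y half of the board, clear of the 84 mm wide strip along the fence.
- weight_center (a point): Centre (half-way up) of the brass paperweight, a loose upright cylinder of diameter 44 mm and height 40 mm, about 0.4 kg, standing on the deck 8 to 23 mm from the fence.
- coaster_top (a point): Centre of the top face of the round black rubber coaster fixed on the bench: diameter 80 mm, 3 mm thick. The paperweight belongs on it.
- glue: Loose white bottle, diameter 34, height 95 mm, upright on the deck beside the sleeve on its -y side; origin at the centre of its foot. Leave alone.
- dye: Loose amber bottle, diameter 36, height 75 mm, upright on the bench; origin at the centre of its foot. Leave alone.
- tub: Loose pale translucent tub with white lid, diameter 70, height 55 mm, on the bench; origin at the centre of its foot. Leave alone.
- awl: Loose awl lying on the bench, 130 mm long along its x, 24 mm thick. Leave alone.
- eraser: Loose rubber block, 50 x 22 x 14 mm, lying on the bench; origin under its centre. Leave alone.
There are look-alikes about, which are no part of the job. Leave any turquoise look-alike of the part that bears diary_center alone.

How it is judged (in metres and radians):
At the end, for the whole second after the job is handed in: The diary lies at rest in the sleeve, its centre within 5 mm of fully home along the sleeve, within 4 mm across and in height, and square to it within 0.05 rad; the paperweight stands upright (right way up, within 0.1 rad) and at rest on the coaster, its centre within 20 mm of the coaster's (x of diary_center in the frame of sleeve_home between -0.005 and 0.005 m and y of diary_center in the frame of sleeve_home between -0.004 and 0.004 m and z of diary_center in the frame of sleeve_home between -0.004 and 0.004 m and angle between the x axis of diary_center and the x axis of sleeve_home, either way round below 0.05 rad and linear speed of each of diary, weight below 0.01 m/s and horizontal distance between weight_center and coaster_top below 0.02 m and z of weight_center in the frame of coaster_top between 0.015 and 0.025 m and angle between weight_center's own z axis and vertical below 0.1 rad); the robot touches nothing.
It fails at once if the diary is lifted more than 12 mm off the deck (z of diary_center in the frame of sleeve_home above 0.012 m).
It fails at once if the diary is tipped by more than 0.25 rad (angle between diary_center's own z axis and vertical above 0.25 rad).
It fails at once if the memo book, a bottle, the tub, the awl or the rubber block is moved by more than 20 mm (distance of any of memo_center, glue, dye, tub, awl, eraser from where it was at the start of the episode above 0.02 m).
It fails at once if a bottle or the tub is knocked over (angle between any of glue, dye, tub's own z axis and vertical above 0.5 rad).
It also fails if it takes over 64 s, if anything falls off the work surface, if the arm or the gripper's body presses on something with over 40 N, if the wrist force passes 120 N, or if a joint passes its speed limit or range.

## Working session

There is one attempt and no reset: what is moved stays moved. The work goes in short steps, Python scripts to look and compute and a tool call to move; the robot and the scene stay as the last step left them, time stands still between calls to the robot, and variables do not carry over. Pictures are saved under pics/ and viewed, at most 10 in all, crops included, and the job is handed in when it is done.

Besides the shell and the picture viewer there is one more tool, called after "Emit:" by a JSON object that holds its "method" and its "body". move_arm: Moves the arm, as the interface text tells. Its arguments: {"type":"object","properties":{"targets":{"type":"string"}},"required":["targets"]}

```bash
mkdir -p pics
cat > h.py <<'E'
import numpy as np, cv2
from cell import read_state, cams, order, ctrl
def save(name,fn):
    d=cams.get_image(name); cv2.imwrite('pics/'+fn,cv2.cvtColor(d['color'],cv2.COLOR_RGB2BGR))
    np.savez('pics/'+fn+'.npz',**d); return d
def load(fn): return {k:v for k,v in np.load('pics/'+fn+'.npz').items()}
def f(d): return 210/np.tan(np.radians(float(d['fovy']))/2)
def ray(d,u,v):
    F=f(d); p=np.array([(u-d['cx'])/F,(v-d['cy'])/F]); q=p.copy()
    for _ in range(20): q=p/(1+d['k1']*(q@q))
    R=cv2.Rodrigues(np.array(d['rvec'],float))[0]; t=np.array(d['tvec'],float).ravel()
    return -R.T@t, R.T@np.array([q[0],q[1],1])
def at(d,u,v,z):
    c,r=ray(d,u,v); return (c+r*(z-c[2])/r[2])
def proj(d,P):
    R=cv2.Rodrigues(np.array(d['rvec'],float))[0]; c=R@np.array(P,float)+np.array(d['tvec'],float).ravel()
    q=c[:2]/c[2]; q=q*(1+d['k1']*(q@q)); return q*f(d)+[d['cx'],d['cy']]
E
python3 - <<'E'
from h import *
a=save('scene','s0.png');b=save('side','d0.png')
for d in(a,b): print(d['fovy'],d['cx'],d['cy'],d['k1'],ray(d,280,210))
print(read_state())
for n in('s0','d0'):
    i=cv2.imread(f'pics/{n}.png'); cv2.imwrite(f'pics/{n}b.png',cv2.resize(i,(800,600),interpolation=cv2.INTER_CUBIC))
E
```

```text
52.694951880517785 280.4057148996717 212.24129354670228 -0.11125482723241774 (array([1235.46462453,  298.99628384,  806.99721897]), array([-0.68310558, -0.25032589, -0.68609953]))
51.64715404649143 270.53956310701096 209.81105457914907 -0.12227852157187027 (array([ -52.45420549, -589.14687526,  850.93376973]), array([ 0.48261274,  0.53517252, -0.69365036]))
{'clock': 0.1, 'qpos': array([-0.06582592,  0.62923353,  0.03848465,  1.51824197, -0.02700036,
        0.99629416, -0.02001178]), 'qd': array([ 0.00117918, -0.00452809,  0.00080483, -0.00207692,  0.00082693,
        0.0011667 , -0.00085377]), 'tau': array([ 3.65140630e-03, -5.64529252e+01,  1.23032581e+00, -1.93971133e+01,
        1.11524854e-02,  5.46943455e-03, -1.37002465e-05]), 'eef_pos': array([6.49458794e+02, 2.49745075e-02, 2.30503125e+02]), 'tool_rot': array([-3.13993511e+00,  3.80827276e-05,  1.57077862e+00]), 'force': array([-0.05637143, -0.48607076,  0.38251595]), 'torque': array([-0.01741902,  0.03645253, -0.02895413]), 'gripper_force': 0.0, 'width': 85.3056991768067}
```

View pics/s0b.png

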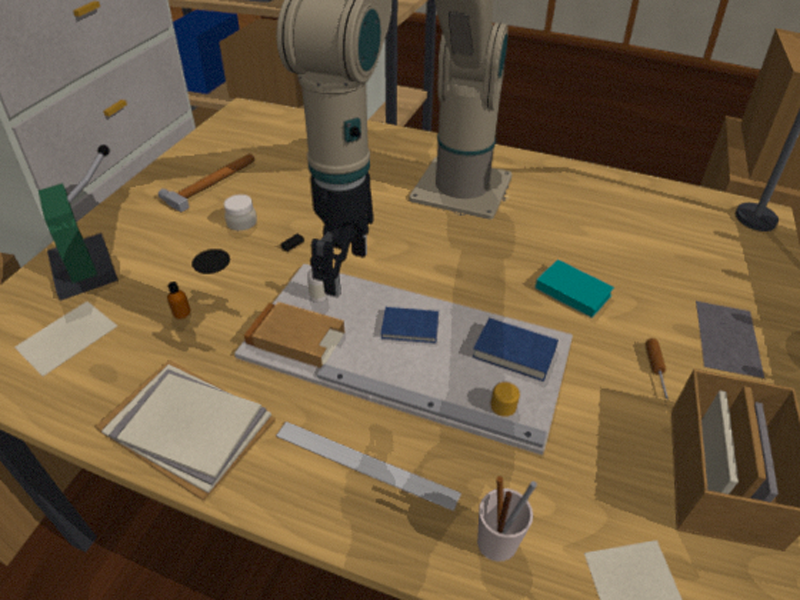

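View pics/d0b.png

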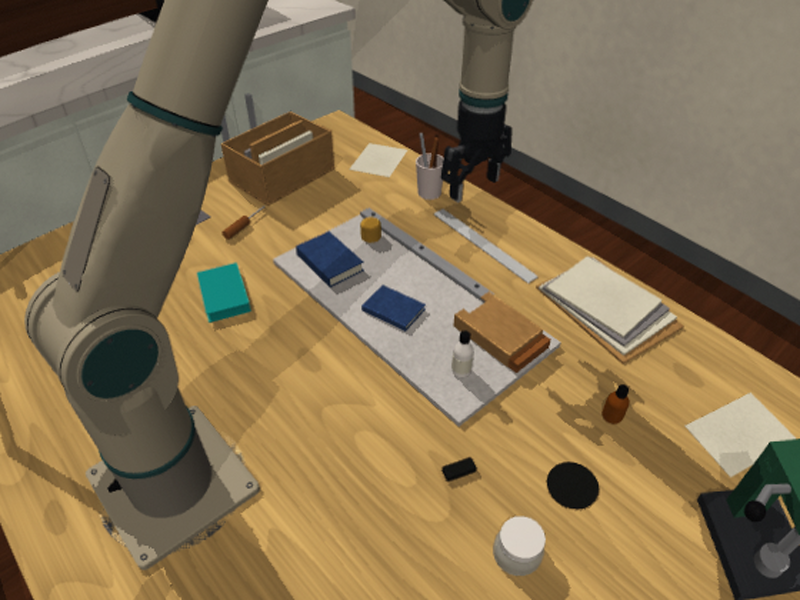

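The scene shows two blue books: the larger, thicker one near the brass weight (scene 515,348) fits the diary. The thin one at (410,324) fits the memo book. The turquoise block at (575,287) is a decoy. The coaster is at (211,261), and the board's +x is roughly world -y. I'll confirm and measure in enlarged crops.

Run:
```python
import cv2
a=cv2.imread('pics/s0.png')[185:320,162:407]; cv2.imwrite('pics/s0c.png',cv2.resize(a,None,fx=3.2,fy=3.2,interpolation=cv2.INTER_CUBIC))
a=cv2.imread('pics/d0.png')[140:300,190:396]; cv2.imwrite('pics/d0c.png',cv2.resize(a,None,fx=3.75,fy=3.75,interpolation=cv2.INTER_CUBIC))
```

```text
(no output)
```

View pics/s0c.png

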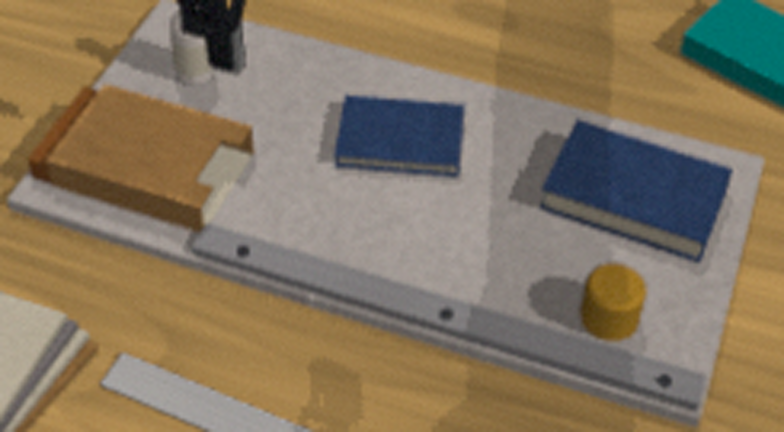

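View pics/d0c.png

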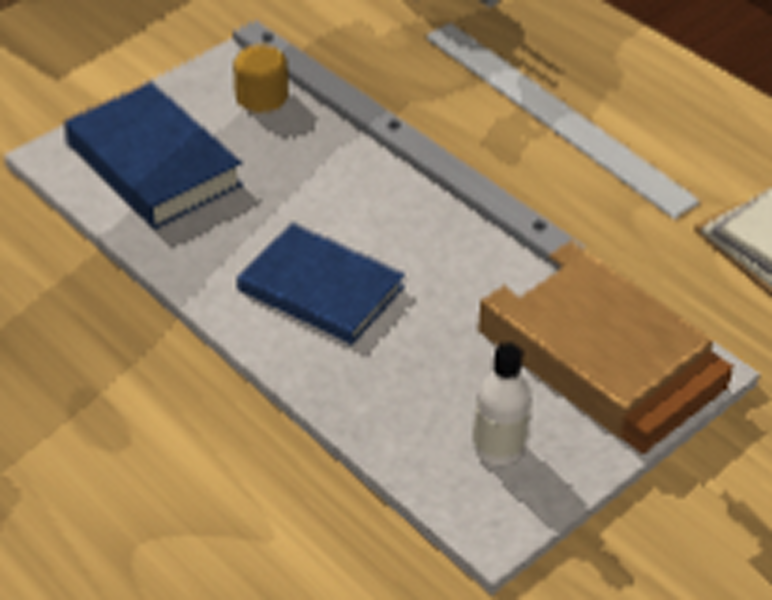

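The crops confirm it. The diary (scene crop centre 638,183; side 153,148) is the bigger, thicker book. The memo is at (400,130) and (320,280), and the weight at (614,300) and (262,78). Next I'll fit the poses.

```bash
cat > fit.py <<'E'
from h import *
from scipy.optimize import least_squares as LS
S=load('s0.png');D=load('d0.png')
s=lambda x,y:np.array([162+(x+.5)/3.2-.5,185+(y+.5)/3.2-.5])
g=lambda x,y:np.array([190+(x+.5)/3.75-.5,140+(y+.5)/3.75-.5])
def T(p,q): c,n=np.cos(p[2]),np.sin(p[2]); return [p[0]+c*q[0]-n*q[1],p[1]+n*q[0]+c*q[1],q[2]]
def fit(obs,x0):
    fun=lambda p:np.concatenate([proj(d,T(p,q))-uv for d,q,uv in obs])
    r=LS(fun,x0,x_scale=[100,100,1],loss='soft_l1'); return r.x,np.round(fun(r.x).reshape(-1,2),1).tolist()
B=[(S,(-270,-135,12),s(762,157)),(S,(280,130,12),s(10,200)),(D,(-270,-135,12),g(5,158)),(D,(280,130,12),g(757,380)),(D,(280,-135,12),g(492,588)),
(S,(250,11.5,43),s(108,88)),(S,(250,104.5,43),s(47,163)),(S,(120,104.5,43),s(203,205)),(S,(120,11.5,43),s(250,130)),
(D,(120,11.5,43),g(482,303)),(D,(120,104.5,43),g(568,247)),(D,(250,104.5,43),g(712,347)),(D,(250,11.5,43),g(625,408))]
b,r=fit(B,[650,0,-1.5]);print('board',b,r)
def book(L,W,z,sc,sd,x0):
    q=[(-L/2,-W/2,z),(L/2,-W/2,z),(L/2,W/2,z),(-L/2,W/2,z)]
    return fit([(S,a,s(*u)) for a,u in zip(q,sc)]+[(D,a,g(*u)) for a,u in zip(q,sd)],x0)
# order: board -x-y, +x-y, +x+y, -x+y
di,r=book(130,84,36,[(731,168),(578,122),(545,193),(700,245)],[(67,124),(153,210),(240,160),(152,86)],[620,150,-1.5]);print('diary',di,r)
me,r=book(100,70,26,[(464,103),(346,97),(337,157),(459,164)],[(239,278),(352,334),(404,275),(293,226)],[620,0,-1.5]);print('memo',me,r)
def inb(p): c,n=np.cos(b[2]),np.sin(b[2]);d=np.array(p[:2])-b[:2];return [c*d[0]+n*d[1],-n*d[0]+c*d[1]]
w=[at(S,*s(614,278),52),at(D,*g(262,60),52)]
k=[at(S,211*.7,261*.7,3),at(D,573*.7,485*.7,3)]
print('w',w,[inb(x) for x in w]);print('coaster',k)
print('diary in board',inb(di),di[2]-b[2],'memo',inb(me),me[2]-b[2])
E
python3 fit.py
```

```text
board [547.03012777  61.11812629  -1.57608149] [[-0.2, -0.5], [-2.1, -0.9], [-0.6, -0.6], [0.3, -1.6], [-0.1, -0.9], [-0.9, -1.9], [-0.2, -1.4], [-2.1, 0.0], [-0.5, -2.1], [-0.8, -0.6], [0.4, -1.7], [-0.8, -2.5], [-1.5, -0.6]]
diary [499.17880319 242.89104017  -1.64030564] [[0.0, 0.4], [-1.1, -0.8], [-1.8, -1.1], [1.1, -0.2], [-0.9, -1.2], [-0.2, -1.4], [0.8, 0.1], [-0.2, -1.7]]
memo [504.05316796  48.9354704   -1.30545675] [[-0.4, -0.1], [-1.1, -0.9], [-1.4, -0.7], [-0.2, 0.1], [-0.9, -0.6], [-0.1, -1.0], [-0.2, -0.9], [-0.9, -1.3]]
w [array([613.54983851, 250.57622187,  52.        ]), array([617.02787182, 247.6113997 ,  52.        ])] [[np.float64(-189.80701546829727), np.float64(65.51746925287988)], [np.float64(-186.8606166048567), np.float64(69.01112348552722)]]
coaster [array([ 466.86200134, -404.77038885,    3.        ]), array([ 462.64723553, -414.02127916,    3.        ])]
diary in board [np.float64(-181.51747424442576), np.float64(-48.811351456088694)] -0.06422414473245897 memo [np.float64(12.40962496158712), np.float64(-42.911972542638104)] 0.27062473784475616
```

Emit:
{"method": "move_arm", "body": {"targets": "1 3.1 -0.4 0 0 0 0; 1 3.1 -0.4 0 0 0 0; 1 3.1 -0.4 0 0 0 0; 1 3.1 -0.4 0 0 0 0; 1 3.1 -0.4 0 0 0 0"}}

```text
clock: 0.52
eef_pos: [629.3, 156.3, 230.8]
tool_rot: [-3.141, 0.0, 1.571]
force: [1.0, -1.0, 0.9]
width: 85.3
gripper_force: 0.0
```

Emit:
{"method": "move_arm", "body": {"targets": "1 3.1 -0.4 0 0 0 0; 1 3.1 -0.4 0 0 0 0; 1 3.1 -0.4 0 0 0 0; 1 0 0 0 0 0 7; 1 0 0 0 0 0 7"}}

```text
clock: 0.93
eef_pos: [616.5, 251.7, 230.5]
tool_rot: [-3.139, -0.001, 1.326]
force: [1.0, -0.5, -1.4]
width: 85.3
gripper_force: 0.0
```

Emit:
{"method": "move_arm", "body": {"targets": "1 0 0 0 0 0 7; 1 0 0 0 0 0 7; 1 0 0 0 0 0 7; 1 0 0 0 0 0 7; 1 0 0 0 0 0 7"}}

```text
clock: 1.35
eef_pos: [617.6, 248.0, 230.8]
tool_rot: [-3.141, 0.001, 0.71]
force: [0.4, 1.0, 0.1]
width: 85.4
gripper_force: 0.0
```

Emit:
{"method": "move_arm", "body": {"targets": "1 0 0 0 0 0 7; 1 0 0 0 0 0 7; 1 0 0 0 0 0 7; 1 0 0 0 0 0 7; 1 0 0 0 0 0 7"}}

```text
clock: 1.77
eef_pos: [617.6, 248.0, 230.8]
tool_rot: [3.141, 0.001, 0.099]
force: [0.2, 0.2, 0.4]
width: 85.5
gripper_force: 0.0
```

Emit:
{"method": "move_arm", "body": {"targets": "1 0 0 0 0 0 6; 1 0 0 0 0 0 0; 1 0 0 0 0 0 0"}}

```text
clock: 2.02
eef_pos: [617.7, 248.1, 230.8]
tool_rot: [3.141, 0.001, 0.003]
force: [0.6, 0.2, -0.3]
width: 85.3
gripper_force: 0.0
```

Run:
```python
from h import *
d=save('wrist','w1.png'); s=read_state(); print(s['eef_pos'],s['tool_rot'],s['qpos'])
for n,p in dict(w=(615.3,249,52),dc=(499,243,36)).items(): print(n,proj(d,p))
i=cv2.imread('pics/w1.png'); cv2.imwrite('pics/w1b.png',cv2.resize(i,(800,600),interpolation=cv2.INTER_CUBIC))
from fit import S,D,g,s as sc
print('glue',at(D,*g(500,455),12),'dye',at(D,612*.7,418*.7,0),at(S,180*.7,315*.7,0),'tub',at(D,520*.7,565*.7,0))
```

```text
[617.76827109 248.12442145 230.94986797] [3.14131741e+00 5.99549015e-04 3.11918153e-03] [-0.68489618  0.69483379  0.47042906  1.47667773 -0.34055239  1.05245099
 -1.70619242]
w [280.8077284  186.93779307]
dc [285.46090459 278.28182189]
board [547.03012777  61.11812629  -1.57608149] [[-0.2, -0.5], [-2.1, -0.9], [-0.6, -0.6], [0.3, -1.6], [-0.1, -0.9], [-0.9, -1.9], [-0.2, -1.4], [-2.1, 0.0], [-0.5, -2.1], [-0.8, -0.6], [0.4, -1.7], [-0.8, -2.5], [-1.5, -0.6]]
diary [499.17880319 242.89104017  -1.64030564] [[0.0, 0.4], [-1.1, -0.8], [-1.8, -1.1], [1.1, -0.2], [-0.9, -1.2], [-0.2, -1.4], [0.8, 0.1], [-0.2, -1.7]]
memo [504.05316796  48.9354704   -1.30545675] [[-0.4, -0.1], [-1.1, -0.9], [-1.4, -0.7], [-0.2, 0.1], [-0.9, -0.6], [-0.1, -1.0], [-0.2, -0.9], [-0.9, -1.3]]
w [array([613.54983851, 250.57622187,  52.        ]), array([617.02787182, 247.6113997 ,  52.        ])] [[np.float64(-189.80701546829727), np.float64(65.51746925287988)], [np.float64(-186.8606166048567), np.float64(69.01112348552722)]]
coaster [array([ 466.86200134, -404.77038885,    3.        ]), array([ 462.64723553, -414.02127916,    3.        ])]
diary in board [np.float64(-181.51747424442576), np.float64(-48.811351456088694)] -0.06422414473245897 memo [np.float64(12.40962496158712), np.float64(-42.911972542638104)] 0.27062473784475616
glue [ 488.82149413 -149.18166601   12.        ] dye [ 614.13396508 -381.14918816    0.        ] [ 623.26571649 -372.59903584    0.        ] tub [ 308.531577   -441.36112837    0.        ]
```

View pics/w1b.png

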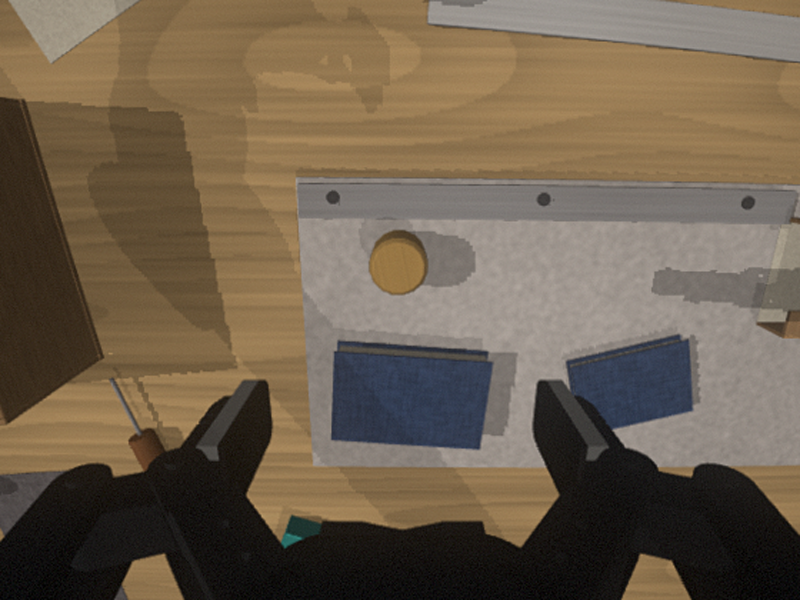

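The wrist view shows the weight's top at about (398,259). The fence face runs from (302,217) to (790,222), and the diary's top corners are at (334,351), (492,361), (480,449) and (331,440).

```bash
python3 - <<'E' | grep -v '\[\['
from h import *
d=load('w1.png'); q=lambda x,y:((x+.5)*.7-.5,(y+.5)*.7-.5)
print('weight',at(d,*q(398,259),52))
a=at(d,*q(302,217),22);b=at(d,*q(785,222),22);print('fence',a,b)
for p in [(334,351),(492,361),(480,449),(331,440)]: print('diary',at(d,*q(*p),36))
from fit import b,T
print([T(b,p) for p in [(-267,100,22),(118,100,22)]],'home',T(b,(185,58,24)))
E
```

```text
weight [621.42636899 251.45616415  52.        ]
fence [647.36011476 325.62402143  22.        ] [646.60810684 -53.51492736  22.        ]
diary [541.48253525 303.27449784  36.        ]
diary [533.13799236 174.75448131  36.        ]
diary [448.38258894 179.57393665  36.        ]
diary [457.04807087 309.51487004  36.        ]
coaster [array([ 466.86200134, -404.77038885,    3.        ]), array([ 462.64723553, -414.02127916,    3.        ])]
diary in board [np.float64(-181.51747424442576), np.float64(-48.811351456088694)] -0.06422414473245897 memo [np.float64(12.40962496158712), np.float64(-42.911972542638104)] 0.27062473784475616
```

Emit:
{"method": "move_arm", "body": {"targets": "1 0.1 -0.2 3.6 0 0 0; 1 0 0 3.6 0 0 0; 1 0 0 3.6 0 0 0; 1 0 0 3.6 0 0 0; 1 0 0 3.6 0 0 0"}}

```text
clock: 2.48
eef_pos: [618.9, 250.2, 49.9]
tool_rot: [-3.141, -0.0, 0.002]
force: [0.3, 1.4, -0.2]
width: 85.4
gripper_force: 0.0
```

Emit:
{"method": "move_arm", "body": {"targets": "1 0 0 2 0 0 0; 1 0 0 1.4 0 0 0; 1 0 0 0 0 0 0; -1 0 0 0 0 0 0; -1 0 0 0 0 0 0"}}

```text
clock: 2.9
eef_pos: [620.5, 250.3, 19.1]
tool_rot: [-3.141, -0.003, 0.0]
force: [0.2, -0.2, 0.3]
width: 63.9
gripper_force: 0.0
```

Emit:
{"method": "move_arm", "body": {"targets": "-1 0 0 0 0 0 0; -1 0 0 0 0 0 0; -1 0 0 0 0 0 0; -1 0 0 0 0 0 0; -1 0 0 0 0 0 0"}}

```text
clock: 3.32
eef_pos: [620.4, 250.8, 19.6]
tool_rot: [-3.14, -0.003, 0.0]
force: [-0.5, -0.1, 6.4]
width: 42.6
gripper_force: 62.0
```

Emit:
{"method": "move_arm", "body": {"targets": "-1 0 0 1 0 0 0; -1 0 0 -3 0 0 0; -1 0 0 -4 0 0 0; -1 0 0 -4 0 0 0; -1 0 0 -4 0 0 0"}}

```text
clock: 3.73
eef_pos: [618.1, 249.8, 159.0]
tool_rot: [3.141, 0.001, 0.0]
force: [1.4, 0.7, -4.0]
width: 42.4
gripper_force: 64.6
```

Emit:
{"method": "move_arm", "body": {"targets": "-1 -0.9 3.7 -1 0 0 0; -1 -0.9 3.7 -1 0 0 0; -1 -0.9 3.7 -1 0 0 0; -1 -0.9 3.7 -1 0 0 0; -1 -0.9 3.7 0 0 0 0"}}

```text
clock: 4.15
eef_pos: [574.2, 63.5, 199.6]
tool_rot: [-3.141, -0.004, 0.001]
force: [1.8, -0.7, -3.7]
width: 42.3
gripper_force: 64.7
```

Emit:
{"method": "move_arm", "body": {"targets": "-1 -0.9 3.7 0 0 0 0; -1 -0.9 3.7 0 0 0 0; -1 -0.9 3.7 0 0 0 0; -1 -0.9 3.7 0 0 0 0; -1 -0.9 3.7 0 0 0 0"}}

```text
clock: 4.57
eef_pos: [527.9, -121.3, 197.7]
tool_rot: [-3.141, -0.0, 0.0]
force: [0.6, -0.1, -3.0]
width: 42.0
gripper_force: 64.7
```

Emit:
{"method": "move_arm", "body": {"targets": "-1 -0.9 3.7 0 0 0 0; -1 -0.9 3.7 0 0 0 0; -1 -0.9 3.7 0 0 0 0; -1 -0.9 3.7 0 0 0 0; -1 -0.9 3.7 0 0 0 0"}}

```text
clock: 4.98
eef_pos: [483.0, -306.3, 197.6]
tool_rot: [-3.141, -0.0, 0.0]
force: [1.6, 0.7, -3.7]
width: 42.3
gripper_force: 64.7
```

Emit:
{"method": "move_arm", "body": {"targets": "-1 0 0 0 0 0 0; -1 0 0 0 0 0 0; -1 0 0 0 0 0 0"}}

```text
clock: 5.23
eef_pos: [483.6, -304.4, 197.2]
tool_rot: [-3.14, 0.0, -0.001]
force: [-0.7, 1.5, -4.2]
width: 42.1
gripper_force: 64.7
```

Run:
```python
from h import *
d=save('wrist','w2.png'); s=read_state(); print(s['eef_pos'],s['tool_rot'],s['qpos'])
print(proj(d,(465,-409,3))/.7)
i=cv2.imread('pics/w2.png'); cv2.imwrite('pics/w2b.png',cv2.resize(i,(800,600),interpolation=cv2.INTER_CUBIC))
```

```text
[ 484.18431446 -303.45431073  197.15563557] [-3.13996317e+00  1.46215394e-04  1.21815527e-03] [ 0.24282699  0.58967745  0.41960618  1.78631681 -0.31300907  0.8326837
 -0.75702538]
[538.40453337 283.1462525 ]
```

View pics/w2b.png

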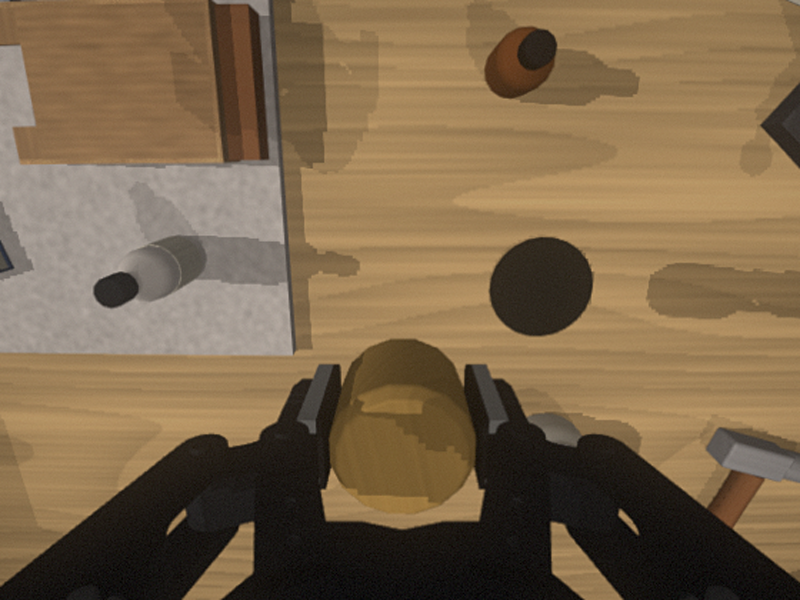

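The coaster is at about (541,286), so roughly (463,-411). The held weight's top face is at about (403,443).

Run:
```python
from h import *
d=load('w2.png'); q=lambda x,y:((x+.5)*.7-.5,(y+.5)*.7-.5)
print('coaster',at(d,*q(541,286),3)); print('weight top',at(d,*q(403,443),230),'foot far rim',at(d,*q(401,340),190),'top near edge',at(d,*q(403,513),230))
```

```text
coaster [ 462.88495601 -411.04225756    3.        ]
weight top [ 482.20489687 -304.48630271  230.        ] foot far rim [ 496.89889172 -303.74217901  190.        ] top near edge [ 457.33337659 -304.51474883  230.        ]
```

Emit:
{"method": "move_arm", "body": {"targets": "-1 -0.6 3.5 0 0 0 0; -1 -0.6 3.5 0 0 0 0; -1 -0.6 3.5 1 0 0 0; -1 0 0.2 4 0 0 0; -1 0 0 4 0 0 0"}}

```text
clock: 5.7
eef_pos: [467.1, -415.5, 108.5]
tool_rot: [3.136, -0.005, -0.002]
force: [1.0, 1.4, -6.0]
width: 42.5
gripper_force: 64.6
```

Emit:
{"method": "move_arm", "body": {"targets": "-1 0 0 4 0 0 0; -1 0 0 2.5 0 0 0; -1 0 0 1.5 0 0 0; -1 0 0 0 0 0 0; -1 0 0 0 0 0 0"}}

```text
clock: 6.12
eef_pos: [466.7, -410.2, 26.7]
tool_rot: [-3.14, 0.001, 0.002]
force: [-0.4, -0.4, -3.4]
width: 42.4
gripper_force: 64.6
```

Emit:
{"method": "move_arm", "body": {"targets": "-1 0 0 0.4 0 0 0; -1 0 0 0 0 0 0; -1 0 0 0 0 0 0"}}

```text
clock: 6.37
eef_pos: [466.9, -412.2, 24.6]
tool_rot: [3.14, -0.002, 0.001]
force: [0.2, 0.3, -4.0]
width: 42.3
gripper_force: 64.6
```

Emit:
{"method": "move_arm", "body": {"targets": "-1 0 0 0.4 0 0 0; -1 0 0 0.3 0 0 0; -1 0 0 0 0 0 0; -1 0 0 0 0 0 0"}}

```text
clock: 6.7
eef_pos: [465.8, -411.8, 16.1]
tool_rot: [-3.141, 0.0, -0.0]
force: [-0.6, 0.2, -4.2]
width: 42.2
gripper_force: 64.7
```

Emit:
{"method": "move_arm", "body": {"targets": "-1 0 0 0.2 0 0 0; -1 0 0 0 0 0 0; -1 0 0 0 0 0 0"}}

```text
clock: 6.95
eef_pos: [465.9, -411.9, 14.2]
tool_rot: [-3.141, 0.0, -0.0]
force: [0.1, -0.2, -4.3]
width: 42.5
gripper_force: 64.7
```

Emit:
{"method": "move_arm", "body": {"targets": "-1 0 0 0.2 0 0 0; -1 0 0 0 0 0 0; -1 0 0 0 0 0 0"}}

```text
clock: 7.2
eef_pos: [465.9, -411.9, 12.2]
tool_rot: [-3.141, 0.0, -0.0]
force: [0.4, -0.0, -4.8]
width: 42.3
gripper_force: 64.7
```

Emit:
{"method": "move_arm", "body": {"targets": "-1 0 0 0.1 0 0 0; -1 0 0 0 0 0 0; -1 0 0 0 0 0 0"}}

```text
clock: 7.45
eef_pos: [466.0, -412.0, 11.3]
tool_rot: [-3.142, 0.0, -0.0]
force: [0.3, -0.6, -3.8]
width: 42.3
gripper_force: 64.7
```

Emit:
{"method": "move_arm", "body": {"targets": "-1 0 0 0.1 0 0 0; -1 0 0 0 0 0 0; -1 0 0 0 0 0 0"}}

```text
clock: 7.7
eef_pos: [466.0, -411.9, 10.2]
tool_rot: [-3.141, 0.0, 0.0]
force: [-0.2, 0.2, -5.1]
width: 42.6
gripper_force: 64.7
```

Emit:
{"method": "move_arm", "body": {"targets": "-1 0 0 0.1 0 0 0; -1 0 0 0 0 0 0; -1 0 0 0 0 0 0"}}

```text
clock: 7.95
eef_pos: [466.1, -412.0, 9.3]
tool_rot: [3.141, -0.0, 0.0]
force: [0.2, -0.6, -3.4]
width: 42.3
gripper_force: 64.8
```

Emit:
{"method": "move_arm", "body": {"targets": "-1 0 0 0.1 0 0 0; -1 0 0 0 0 0 0; -1 0 0 0.1 0 0 0; -1 0 0 0 0 0 0; -1 0 0 0 0 0 0"}}

```text
clock: 8.37
eef_pos: [465.9, -412.1, 9.0]
tool_rot: [-3.141, -0.001, -0.0]
force: [-1.7, 3.1, 11.1]
width: 42.4
gripper_force: 66.5
```

Run:
```python
from h import *
d=save('side','d1.png')
i=cv2.imread('pics/d1.png')[270:400,330:480]; cv2.imwrite('pics/d1b.png',cv2.resize(i,None,fx=4.6,fy=4.6,interpolation=cv2.INTER_CUBIC))
```

```text
(no output)
```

View pics/d1b.png

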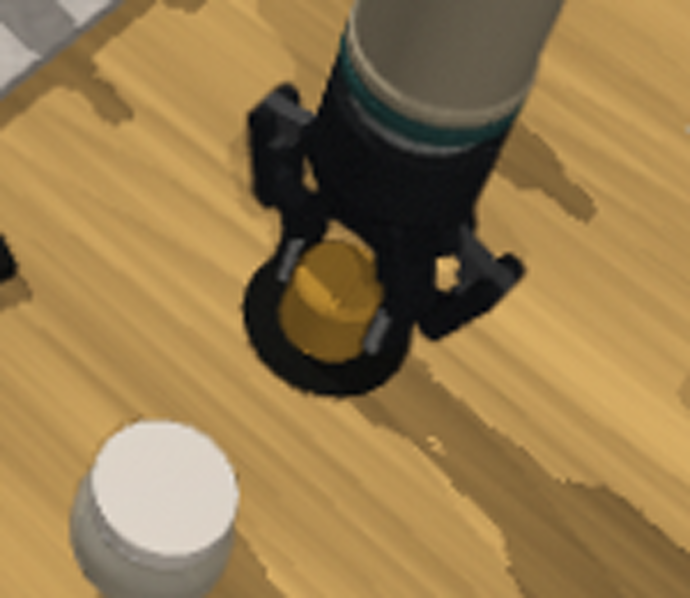

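The weight is standing on the coaster, centred, and the force shows contact. I'll release it and retreat upward.

Emit:
{"method": "move_arm", "body": {"targets": "1 0 0 0 0 0 0; 1 0 0 0 0 0 0; 1 0 0 0 0 0 0; 1 0 0 0 0 0 0; 1 0 0 0 0 0 0"}}

```text
clock: 8.83
eef_pos: [466.0, -412.0, 7.1]
tool_rot: [3.142, 0.0, 0.0]
force: [0.6, -0.9, -0.4]
width: 85.6
gripper_force: 0.0
```

Emit:
{"method": "move_arm", "body": {"targets": "1 0 0 -3 0 0 0; 1 0 0 -4 0 0 0; 1 0 0 -4 0 0 0; 1 0 0 -4 0 0 0; 1 0 0 -2 0 0 0"}}

```text
clock: 9.25
eef_pos: [467.3, -413.8, 182.2]
tool_rot: [3.137, -0.005, -0.0]
force: [0.7, -0.9, -0.6]
width: 85.5
gripper_force: 0.0
```

Emit:
{"method": "move_arm", "body": {"targets": "0.4 -0.3 -3.7 0 0 0 0; 0.4 -0.3 -3.7 0 0 0 0; 0.4 -0.3 -3.7 0 0 0 0; 0.4 -0.3 -3.7 0 0 0 0; 0.4 -0.3 -3.7 0 0 0 0"}}

```text
clock: 9.67
eef_pos: [450.6, -225.4, 177.3]
tool_rot: [-3.141, -0.0, -0.001]
force: [1.0, 0.5, -0.3]
width: 60.0
gripper_force: 0.0
```

Emit:
{"method": "move_arm", "body": {"targets": "0.4 -0.3 -3.7 0 0 0 0; 0.4 -0.3 -3.7 0 0 0 0; 0.4 -0.3 -3.7 0 0 0 0; 0.4 -0.3 -3.7 0 0 0 0; 0.4 -0.3 -3.7 0 0 0 0"}}

```text
clock: 10.08
eef_pos: [435.7, -40.3, 177.4]
tool_rot: [-3.142, -0.0, -0.0]
force: [0.2, -0.4, -0.5]
width: 59.5
gripper_force: 0.0
```

Emit:
{"method": "move_arm", "body": {"targets": "0.4 -0.3 -3.7 0 0 0 0; 0.4 -0.3 -3.7 0 0 0 0; 0.4 -0.3 -3.7 0 0 0 0; 0.4 -0.3 -3.7 0 0 0 0; 0.4 -0.3 -3.7 0 0 0 0"}}

```text
clock: 10.5
eef_pos: [420.7, 144.9, 177.5]
tool_rot: [-3.141, -0.0, -0.0]
force: [1.3, -0.2, 0.3]
width: 60.2
gripper_force: 0.0
```

Emit:
{"method": "move_arm", "body": {"targets": "0.4 0 -3.7 0 0 0 0; 0.4 0 -3.5 0 0 0 0; 0.4 0 -2.9 0 0 0 0; 0.4 0 0 0 0 0 0; 0.4 0 0 0 0 0 0"}}

```text
clock: 10.92
eef_pos: [420.6, 245.7, 177.0]
tool_rot: [3.142, -0.0, 0.004]
force: [0.2, -0.7, 0.6]
width: 60.1
gripper_force: 0.0
```

Emit:
{"method": "move_arm", "body": {"targets": "0.4 0 0 4 0 0 0; 0.4 0 0 4 0 0 0; 0.4 0 0 4 0 0 0; 0.4 0 0 3 0 0 0; 0.4 0 0 1 0 0 0"}}

```text
clock: 11.33
eef_pos: [419.2, 240.9, 14.1]
tool_rot: [3.138, 0.005, -0.003]
force: [0.2, -0.6, -0.3]
width: 59.7
gripper_force: 0.0
```

Emit:
{"method": "move_arm", "body": {"targets": "0.4 0 0 0 0 0 0; 0.4 1 0 0 0 0 0; 0.4 1 0 0 0 0 0; 0.4 1 0 0 0 0 0; 0.4 0.8 0 0 0 0 0"}}

```text
clock: 11.75
eef_pos: [461.3, 244.5, 19.0]
tool_rot: [-3.14, -0.003, -0.0]
force: [-3.0, 0.1, 1.6]
width: 59.9
gripper_force: 1.4
```

Emit:
{"method": "move_arm", "body": {"targets": "0.4 1 0 0 0 0 0; 0.4 1 0 0 0 0 0; 0.4 1 0 0 0 0 0; 0.4 1 0 0 0 0 0; 0.4 1 0 0 0 0 0"}}

```text
clock: 12.17
eef_pos: [509.9, 244.1, 17.4]
tool_rot: [-3.142, 0.0, 0.0]
force: [-3.3, -0.7, 1.7]
width: 59.7
gripper_force: 1.4
```

Emit:
{"method": "move_arm", "body": {"targets": "0.4 0.8 0 0 0 0 0; 0.4 0.8 0 0 0 0 0; 0.4 0.8 0 0 0 0 0; 0.4 0.6 0 0 0 0 0; 0.4 0.4 0 0 0 0 0"}}

```text
clock: 12.58
eef_pos: [544.6, 243.9, 17.3]
tool_rot: [3.141, -0.002, -0.0]
force: [-2.4, -0.7, 1.3]
width: 59.7
gripper_force: 1.0
```

Emit:
{"method": "move_arm", "body": {"targets": "0.4 0.2 0 0 0 0 0; 0.4 0.2 0 0 0 0 0; 0.4 0 0 0 0 0 0; 0.4 0 0 0 0 0 0"}}

```text
clock: 12.92
eef_pos: [547.2, 244.0, 17.3]
tool_rot: [3.142, -0.001, -0.0]
force: [0.3, -0.7, -0.0]
width: 60.0
gripper_force: 0.2
```

Emit:
{"method": "move_arm", "body": {"targets": "0.4 0.2 0 0 0 0 0; 0.4 0.2 0 0 0 0 0; 0.4 0 0 0 0 0 0"}}

```text
clock: 13.17
eef_pos: [551.8, 244.1, 17.4]
tool_rot: [-3.141, -0.001, 0.0]
force: [-0.5, 0.7, -0.7]
width: 59.6
gripper_force: 0.1
```

Emit:
{"method": "move_arm", "body": {"targets": "0.4 0.2 0 0 0 0 0; 0.4 0.2 0 0 0 0 0; 0.4 0 0 0 0 0 0"}}

```text
clock: 13.42
eef_pos: [551.9, 244.2, 17.1]
tool_rot: [-3.142, 0.007, 0.0]
force: [-7.0, 0.4, 6.7]
width: 59.7
gripper_force: 3.8
```

Emit:
{"method": "move_arm", "body": {"targets": "0.4 -1 0 0 0 0 0; 0.4 -1.5 0 0 0 0 0; 0.2 0 0 -4 0 0 0; 0.1 0 0 -4 0 0 0; 0 0 0 -4 0 0 0"}}

```text
clock: 13.83
eef_pos: [530.2, 243.7, 138.4]
tool_rot: [3.141, -0.0, -0.0]
force: [1.3, 0.3, 0.2]
width: 43.0
gripper_force: 0.0
```

Emit:
{"method": "move_arm", "body": {"targets": "0 2.5 -2.9 -2 0 0 0; 0 2.5 -2.9 -2 0 0 0; 0 2.2 -2.8 0 0 0 0; 0 0 0 0 0 0 -7; 0 0 0 0 0 0 -7"}}

```text
clock: 14.25
eef_pos: [601.7, 330.7, 175.9]
tool_rot: [-3.141, -0.003, 0.253]
force: [-0.8, -0.5, -0.1]
width: 42.8
gripper_force: 0.0
```

Emit:
{"method": "move_arm", "body": {"targets": "0 0 0 0 0 0 -7; 0 0 0 0 0 0 -7; 0 0 0 0 0 0 -7; 0 0 0 0 0 0 -7; 0 0 0 0 0 0 -7"}}

```text
clock: 14.67
eef_pos: [601.1, 327.9, 176.1]
tool_rot: [3.141, -0.001, 0.861]
force: [0.2, -0.2, -0.1]
width: 42.9
gripper_force: 0.0
```

Emit:
{"method": "move_arm", "body": {"targets": "0 0 0 0 0 0 -7; 0 0 0 0 0 0 -7; 0 0 0 0 0 0 -7; 0 0 0 0 0 0 -7; 0 0 0 0 0 0 -7"}}

```text
clock: 15.08
eef_pos: [601.1, 327.9, 176.1]
tool_rot: [3.14, -0.001, 1.472]
force: [0.4, -0.3, -0.1]
width: 42.6
gripper_force: 0.0
```

Emit:
{"method": "move_arm", "body": {"targets": "0 0 0 0 0 0 -6.3; 0 0 0 0 0 0 0; 0 0 0 0 0 0 0"}}

```text
clock: 15.33
eef_pos: [600.9, 327.7, 176.1]
tool_rot: [3.141, -0.001, 1.572]
force: [-0.8, -0.2, -0.0]
width: 42.5
gripper_force: 0.0
```

Run:
```python
from h import *
d=save('scene','s2.png'); s=read_state(); print(s['eef_pos'],s['tool_rot'],s['qpos'])
i=cv2.imread('pics/s2.png')[185:320,162:407]; cv2.imwrite('pics/s2c.png',cv2.resize(i,None,fx=3.2,fy=3.2,interpolation=cv2.INTER_CUBIC))
```

```text
[600.73500844 327.78775715 175.96661809] [ 3.14090306e+00 -2.78018286e-04  1.57240272e+00] [-0.56443846  0.73532663  0.04298348  1.46723176 -0.03559139  0.93906017
 -0.50994328]
```

View pics/s2c.png

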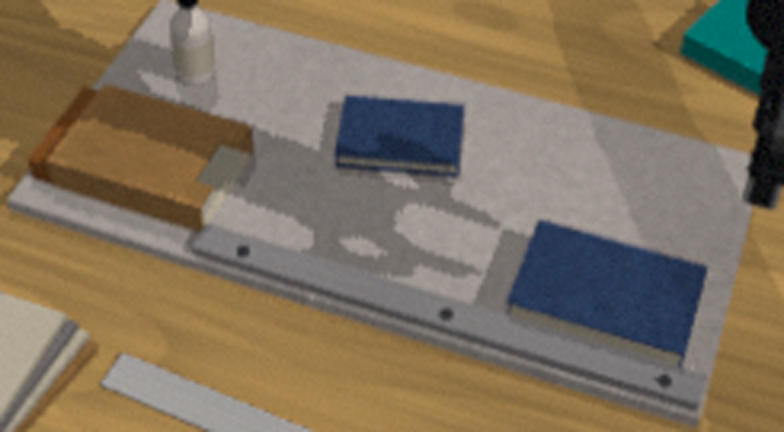

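The diary lies along the fence with top corners at (539,221), (706,267), (683,352) and (510,303).

```bash
python3 - <<'E' | tail -6
from fit import *
d=load('s2.png')
for p in [(539,221),(706,267),(683,352),(510,303)]: print(at(d,*s(*p),36))
f1=at(d,*s(195,238),22);print(f1)
E
```

```text
diary in board [np.float64(-181.51747424442576), np.float64(-48.811351456088694)] -0.06422414473245897 memo [np.float64(12.40962496158712), np.float64(-42.911972542638104)] 0.27062473784475616
[567.3375113  183.66909447  36.        ]
[566.46452926 310.69611779  36.        ]
[647.06536689 310.20386723  36.        ]
[648.77831315 185.45445109  36.        ]
[664.97733091 -55.59354657  22.        ]
```

Emit:
{"method": "move_arm", "body": {"targets": "0 1.2 0.3 0 0 0 0; 0 0 0 4 0 0 0; 0 0 0 4 0 0 0; 0 0 0 4 0 0 0; 0 0 0 3 0 0 0"}}

```text
clock: 15.8
eef_pos: [602.1, 339.4, 22.9]
tool_rot: [-3.14, 0.002, 1.574]
force: [0.8, -0.6, -0.9]
width: 42.7
gripper_force: 0.0
```

Emit:
{"method": "move_arm", "body": {"targets": "0 0 0 0.8 0 0 0; 0 -0.6 0 0 0 0 0; 0 -0.8 0 0 0 0 0; 0 -0.8 0 0 0 0 0; 0 -0.8 0 0 0 0 0"}}

```text
clock: 16.22
eef_pos: [605.2, 309.9, 20.6]
tool_rot: [3.138, -0.002, 1.575]
force: [-0.4, 1.8, 1.1]
width: 42.8
gripper_force: 1.1
```

Emit:
{"method": "move_arm", "body": {"targets": "0 -1 0 0 0 0 0; 0 -1 0 0 0 0 0; 0 -1 0 0 0 0 0; 0 -1 0 0 0 0 0; 0 -1 0 0 0 0 0"}}

```text
clock: 16.63
eef_pos: [604.0, 259.0, 18.4]
tool_rot: [3.141, -0.0, 1.576]
force: [-0.8, 3.3, 2.6]
width: 42.7
gripper_force: 1.5
```

Emit:
{"method": "move_arm", "body": {"targets": "0 -1.2 0 0 0 0 0; 0 -1.2 0 0 0 0 0; 0 -1.2 0 0 0 0 0; 0 -1.2 0 0 0 0 0; 0 -1.2 0 0 0 0 0"}}

```text
clock: 17.05
eef_pos: [603.7, 198.4, 17.7]
tool_rot: [-3.141, 0.0, 1.576]
force: [-0.5, 2.8, 2.9]
width: 42.8
gripper_force: 1.5
```

Emit:
{"method": "move_arm", "body": {"targets": "0 -1.2 0 0 0 0 0; 0 -1.2 0 0 0 0 0; 0 -1.2 0 0 0 0 0; 0 -1.2 0 0 0 0 0; 0 -1 0 0 0 0 0"}}

```text
clock: 17.47
eef_pos: [603.9, 139.9, 17.7]
tool_rot: [-3.141, 0.001, 1.575]
force: [-0.6, 3.4, 1.9]
width: 42.8
gripper_force: 1.2
```

Emit:
{"method": "move_arm", "body": {"targets": "0 -0.8 0 0 0 0 0; 0 -0.8 0 0 0 0 0; 0 -0.8 0 0 0 0 0; 0 -0.8 0 0 0 0 0; 0 -0.6 0 0 0 0 0"}}

```text
clock: 17.88
eef_pos: [604.3, 102.6, 17.7]
tool_rot: [-3.141, 0.001, 1.576]
force: [-1.7, 0.6, 0.6]
width: 43.1
gripper_force: 0.7
```

Run:
```python
from h import *
d=save('scene','s3.png'); e=save('wrist','w3.png')
a=cv2.imread('pics/s3.png')[190:300,170:320]; b=cv2.imread('pics/w3.png')
cv2.imwrite('pics/s3c.png',np.vstack([cv2.resize(a,(410,300),interpolation=cv2.INTER_CUBIC),cv2.resize(b,(410,300))]))
```

```text
(no output)
```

View pics/s3c.png

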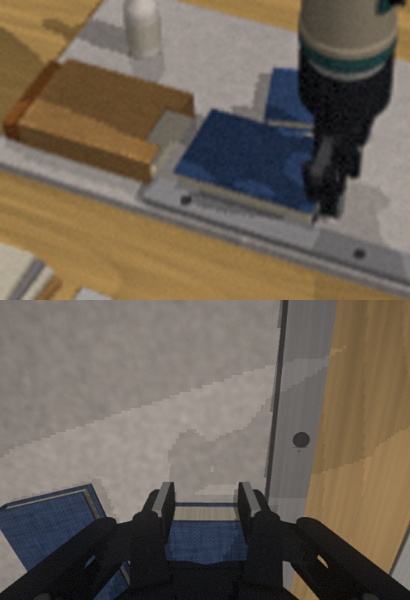

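The diary is just short of the mouth (leading top corners (175,177) and (210,110) in the scene crop) and lies along the fence. I'll check its alignment.

Run:
```python
from h import *
d=load('s3.png'); q=lambda x,y:(170+(x+.5)*150/410-.5,190+(y+.5)*110/300-.5)
for n,p,z in [('lead+',(175,177),36),('lead-',(210,110),36),('far-',(310,133),36),('sleeve roof +y mouth',(155,162),43),('-y mouth',(194,95),43)]: print(n,at(d,*q(*p),z))
```

```text
lead+ [653.02015974 -30.62438383  36.        ]
lead- [567.34651339 -35.12428667  36.        ]
far- [561.12929975  61.05519811  36.        ]
sleeve roof +y mouth [648.97000422 -51.33367703  43.        ]
-y mouth [561.0775871  -53.76917279  43.        ]
```

Emit:
{"method": "move_arm", "body": {"targets": "0 -0.6 0 0 0 0 0; 0 -0.6 0 0 0 0 0; 0 -0.6 0 0 0 0 0; 0 -0.5 0 0 0 0 0; 0 -0.5 0 0 0 0 0"}}

```text
clock: 18.4
eef_pos: [604.5, 75.3, 17.8]
tool_rot: [-3.141, 0.0, 1.576]
force: [-1.0, 1.5, -1.5]
width: 42.9
gripper_force: 0.6
```

Emit:
{"method": "move_arm", "body": {"targets": "0 -0.5 0 0 0 0 0; 0 -0.5 0 0 0 0 0; 0 -0.5 0 0 0 0 0; 0 0 0 0 0 0 0"}}

```text
clock: 18.73
eef_pos: [604.5, 59.0, 17.9]
tool_rot: [-3.141, 0.001, 1.574]
force: [0.2, -0.1, 0.9]
width: 42.8
gripper_force: 0.0
```

Emit:
{"method": "move_arm", "body": {"targets": "0 -0.7 0 0 0 0 0; 0 -0.8 0 0 0 0 0; 0 -0.8 0 0 0 0 0; 0 -0.8 0 0 0 0 0; 0 -0.8 0 0 0 0 0"}}

```text
clock: 19.15
eef_pos: [604.1, 21.7, 17.9]
tool_rot: [-3.14, -0.001, 1.576]
force: [-3.2, 3.6, 2.1]
width: 42.7
gripper_force: 2.3
```

Emit:
{"method": "move_arm", "body": {"targets": "0 -0.8 0 0 0 0 0; 0 -0.8 0 0 0 0 0; 0 -0.8 0 0 0 0 0; 0 -0.8 0 0 0 0 0; 0 -0.6 0 0 0 0 0"}}

```text
clock: 19.57
eef_pos: [604.1, -16.6, 17.8]
tool_rot: [-3.14, -0.001, 1.576]
force: [-2.7, 4.0, 1.7]
width: 42.8
gripper_force: 2.3
```

Emit:
{"method": "move_arm", "body": {"targets": "0 -0.5 0 0 0 0 0; 0 -0.5 0 0 0 0 0; 0 -0.3 0 0 0 0 0; 0 -0.2 0 0 0 0 0; 0 -0.2 0 0 0 0 0"}}

```text
clock: 19.98
eef_pos: [604.2, -32.4, 17.8]
tool_rot: [-3.14, -0.001, 1.577]
force: [-3.0, 5.3, 2.7]
width: 42.7
gripper_force: 2.6
```

Emit:
{"method": "move_arm", "body": {"targets": "0 -0.2 0 0 0 0 0; 0 -0.2 0 0 0 0 0; 0 -0.2 0 0 0 0 0; 0 -0.2 0 0 0 0 0; 0 -0.2 0 0 0 0 0"}}

```text
clock: 20.4
eef_pos: [604.3, -42.3, 17.8]
tool_rot: [-3.14, -0.001, 1.577]
force: [-2.6, 5.3, 3.3]
width: 43.0
gripper_force: 2.5
```

Emit:
{"method": "move_arm", "body": {"targets": "0 -0.1 0 0 0 0 0; 0 -0.1 0 0 0 0 0; 0 -0.1 0 0 0 0 0; 0 0 0 0 0 0 0"}}

```text
clock: 20.73
eef_pos: [604.4, -45.9, 17.8]
tool_rot: [-3.14, -0.001, 1.576]
force: [-3.4, 4.4, 1.4]
width: 42.6
gripper_force: 2.1
```

Emit:
{"method": "move_arm", "body": {"targets": "0 -0.1 0 0 0 0 0; 0 -0.1 0 0 0 0 0; 0 -0.1 0 0 0 0 0; 0 0 0 0 0 0 0"}}

```text
clock: 21.07
eef_pos: [605.7, -47.8, 17.9]
tool_rot: [3.141, -0.002, 1.576]
force: [-1.0, 6.1, -0.0]
width: 42.9
gripper_force: 2.9
```

Emit:
{"method": "move_arm", "body": {"targets": "0 -0.1 0 0 0 0 0; 0 -0.1 0 0 0 0 0; 0 0 0 0 0 0 0"}}

```text
clock: 21.32
eef_pos: [605.7, -47.8, 17.9]
tool_rot: [3.141, -0.004, 1.577]
force: [-1.8, 8.9, 0.4]
width: 42.5
gripper_force: 4.6
```

Emit:
{"method": "move_arm", "body": {"targets": "0 -0.1 0 0 0 0 0; 0 -0.1 0 0 0 0 0; 0 0 0 0 0 0 0"}}

```text
clock: 21.57
eef_pos: [605.7, -47.8, 17.9]
tool_rot: [3.141, -0.006, 1.578]
force: [-0.9, 11.1, 1.1]
width: 42.7
gripper_force: 6.2
```

The diary stopped at TCP y = -47.8, with -48 predicted, and the force is rising, so it is home. I'll retreat and check.

Emit:
{"method": "move_arm", "body": {"targets": "0 1 0 0 0 0 0; 0 2 0 0 0 0 0; 0 3 0 -2 0 0 0; 0 3 0 -4 0 0 0; 0 3 0 -4 0 0 0"}}

```text
clock: 21.98
eef_pos: [604.7, 56.4, 104.7]
tool_rot: [-3.141, 0.002, 1.575]
force: [2.0, -0.5, -0.5]
width: 42.8
gripper_force: 0.0
```

Emit:
{"method": "move_arm", "body": {"targets": "0 3 0 -4 0 0 0; 0 3 0 -4 0 0 0; 0 3 0 -2 0 0 0; 0 0 0 0 0 0 0; 0 0 0 0 0 0 0"}}

```text
clock: 22.4
eef_pos: [606.0, 138.6, 193.2]
tool_rot: [3.136, -0.001, 1.579]
force: [-0.5, -0.0, -0.8]
width: 43.0
gripper_force: 0.0
```

Run:
```python
from h import *
save('side','d4.png'); save('scene','s4.png')
a=cv2.imread('pics/s4.png')[150:290,90:300]; b=cv2.imread('pics/d4.png')[200:410,290:480]
cv2.imwrite('pics/f.png',np.hstack([cv2.resize(a,(420,280),interpolation=cv2.INTER_CUBIC),cv2.resize(b,(253,280),interpolation=cv2.INTER_CUBIC)]))
```

```text
(no output)
```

View pics/f.png

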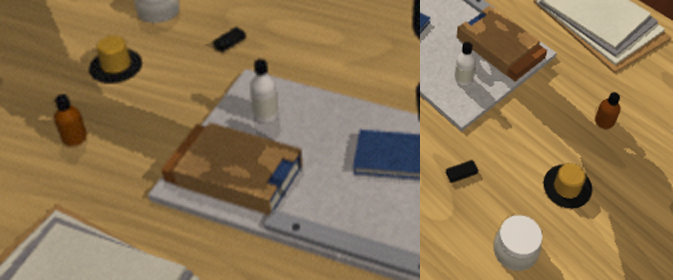

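The diary is flush in the sleeve, with blue showing in the notch at (285,175). The weight stands upright mid-coaster at (115,55), and the other items are in place.

```bash
python3 -c "
from cell import order; print(order.finish_job())"
```

```text
the job is handed in; nothing more can be done
None
```

I handed the job in at about 22 s: the diary is fully home in the sleeve with its tail flush, the paperweight stands upright in the middle of the coaster, and in the last pictures nothing else had visibly moved; no verdict came back.

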